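# Roll a bearing sleeve up into the diameter gauge and take the reading

## Task

With the fingertips, push the steel bearing sleeve that lies at the foot of the gauge's ramp slowly and steadily up the ramp and under the sensing arm until it is fully home against the stop; do not lift it, knock it along or let it run back down. Only when it is home, press the button on top of the gauge head all the way down to take the reading and let it come up again. Leave the sleeve resting at the stop under the sensing arm, and leave the other things on the table alone.

Things in the scene. Friction and masses are not known exactly. Their poses are not given: they have to be found in the camera images.
- gauge: Bench diameter gauge fixed to the table, nowhere over 110 mm high: base plate 86 x 288 x 8 mm that carries, along +y, a lead-in ramp, a level steel anvil (top at z 30 mm, y 5 to 50 mm), an upright stop and a grey head. Origin: centre of the underside, at table height; x across the ramp, +y uphill to the head, z up. Head: x +-28, y 58 to 142 mm, z up to 68 mm, to 90 mm behind y 78.
- ramp: The gauge's ramp, 8.2 degrees, 142 mm long. Origin in the middle of the crest on the rolling surface (gauge frame 0, 5, 30 mm); x across, +y up the slope, z square off the surface. Surface at gauge z 12 mm at gauge y -120. Guide rails at x +-37 to +-42 mm stand 10 mm above ramp and anvil.
- toe_bar: Low steel bar across the foot of the ramp, 74 x 7 x 8 mm, at gauge y -136 to -129 mm, its top at gauge z 19 mm (about 8 mm above the ramp); the sleeve rests against it at the start. Origin at its centre.
- sleeve: Steel bearing sleeve, the one lying across the ramp: hollow cylinder 40 mm in diameter, 70 mm long, about 0.35 kg, smooth and oiled, so it rolls freely and slips on fingers. Origin at its centre, x along its axis (y, z turn as it rolls). It starts against the toe bar, centre at y -116, z 33 mm in the gauge frame. Home, it touches the stop with its centre at y 30, z 50 mm in the gauge frame.
- stop_face (a point): Centre of the stop's flat steel face (50 mm wide, 30 mm high), at y 50, z 50 mm in the gauge frame; the face looks down the ramp (gauge -y).
- sensing_arm (a joint): Sprung sensing arm, 10 mm wide, hinged in the head at y 88, z 80 mm (gauge frame), reaching over the stop to y 22 mm; a spring presses its tip down with about 1 N. Radians: 0 at rest, growing as the tip rises. The sleeve lifts it when pushed in below: about 0.06 when home.
- tip_ball (a point): Centre of the 12 mm ball under the tip of the sensing arm: at rest at x 0, y 28.5, z 72 mm in the gauge frame, 4 mm higher when the sleeve is home.
- read_button (a joint): Round grey push button, 20 mm in diameter, on the rear housing of the gauge head; metres, 0 is up, 0.005 fully down. Its spring takes about 4 N to go all the way down and lifts it again.
- read_button_top (a point): Centre of the top of the button, on the gauge head at x 0, y 122, z 108 mm in the gauge frame; it is pressed straight down.
- next_sleeve_a: Another bearing sleeve, 40 mm in diameter and 70 mm tall, standing on end on the table, waiting its turn; not to be moved. Origin under its centre.
- next_sleeve_b: A third bearing sleeve, the same, standing on end on the table; not to be moved. Origin under its centre.
- swab_jar: White-bodied jar with a blue lid, 54 mm in diameter, 70 mm tall; not to be moved. Origin under its centre.
- tip_box: Flat clear and grey needle box, 45 x 62 x 16 mm, lying on the table; not to be moved. Origin under its centre.
Not all that is in view belongs to the job. What is shaped like the sleeve but green is not meant.

How it is judged:
By the outcome, as a careful person would: the job done as asked, in the order asked, and still so for the second after the job is handed in, with the robot touching nothing.
It also fails if it takes over 51 s, if anything falls off the work surface, if the arm or the gripper's body presses on something with over 40 N, if the wrist force passes 120 N, or if a joint passes its speed limit or range.

## Robot

A 6-joint arm with a two-finger parallel gripper is mounted at the origin on a cart in front of the work surface, level with it; the furniture and walls round the work are solid. World frame = base frame: x ahead of the robot, y to its left, z up, the work surface at z = 0. Lengths are in m, angles in degrees, forces in N, time in s.
With the tool pointing down it reaches from about 0.4 to 0.825 m from the base axis. Payload 7 kg.
Tool frame: the origin (TCP) lies at the very end of the fingers, on their centre line; the grasp point (between the pads) lies 19 mm behind it; z points along the fingers, y is the direction in which the jaws open and shut (so a half turn about z gives the same grasp; the last joint's range is limited). The gripper opens to 88 mm and grips with 3 to 60 N. Pads are 19 mm wide; open, the fingers measure 130 mm over their backs; the gripper's body (78 mm by 193 mm) begins 47 mm behind the grasp point.
Start: joints at [82.282, 20.546, 0.682, 0, -70.136, -16.507], TCP at [0.277, 0.616, 0.227] pointing down, gripper open.
Joint ranges: [-176.03, 176.03], [-82.01, 121.73], [-58.28, 71.71], [-173.87, 95.51], [-174.79, -0.11], [-173.66, 173.66]. Speed limits (degrees/s): [136.94, 136.94, 172.46, 180, 180, 180].

## Interface

Orientations are given as [roll, pitch, yaw] about the fixed x, y, z axes, in that order (R = Rz(yaw) Ry(pitch) Rx(roll)).
In Python, from plant import telemetry, optics, ctrl gives the robot as it stands.
- The arm moves only by the tool servo_tool, never from a script. Its argument "rows" is a list of rows, each a list of 3 entries, a list of its own where there are three numbers: the shift along the tool's x, y, z in m, then the turn, a rotation vector about the tool's x, y, z in units of 6 degrees (1.0 is 6 degrees), then the closure, from 0 (fully open) to 1 (shut). A call has 1 to 20 rows; each row shifts and turns the commanded pose from where the row before left it, along the tool's axes as they then stand; what a row does not reach is not made up. A row lasts 1/12 s, in which the tool goes at most 41.7 mm and 7.16 degrees, less where a joint would pass 70% of its speed; a pose out of reach is approached as far as the arm can. A call is refused whole if a number of a shift passes 0.0417 or a number of a turn 1, either way. A call with a gripper value outside its range is refused whole. The fingers move at their own pace and stop on an object; the grip force is fixed at half the most. Time passes only in rows, so rows that do not move let the fingers close. It gives the time, the measured TCP pose, the force and the opening at its end, in the units of the state.
- telemetry.get_obs(): the state, without advancing time (a new reading comes with each control period).
- optics.snapshot(name): name is "scene" or "top" or "wrist"; returns the picture (384x512x3 uint8, red, green, blue); there is no depth.
- optics.camera_info(name): a dict with "mtx" (3x3 intrinsics, pixels), "rvec" (rotation vector, rad) and "tvec" (3), from world to camera coordinates, as OpenCV has them. Camera axes: x right, y down, z forward; pixel columns grow to the right and rows downward; lengths in m; the calibration is good to about 2 mm. A picture is of the moment at which its call begins: read the wrist's pose just before it. camera_info takes no time and is no camera call; for the wrist camera it gives the pose at the moment of the call.
- ctrl.close_job(): hands the job in, once; it reports no verdict.
The state is a dict: "clock": time; "joint_pos": joint angles; "qvel": joint speeds; "tau": joint torques, N m; "tool_pos": TCP position; "orientation": TCP orientation; "force": force on the tool from outside, world axes, zero at the start; "moment": the same for the moment, N m; "opening": finger opening in m.
Only numpy, scipy, OpenCV 4.12 (cv2) and the standard library are available. Lean on these libraries where they do the work, as an engineer would, in place of code of your own. Each camera call takes 0.05 s, during which the arm holds its last target.

## Working session

There is one attempt and no reset: what is moved stays moved. The work goes in short steps, Python scripts to look and compute and a tool call to move; the robot and the scene stay as the last step left them, time stands still between calls to the robot, and variables do not carry over. Pictures are saved under pics/ and viewed, and the job is handed in when it is done.

Besides the shell and the picture viewer there is one more tool, called after "Request:" as name(argument=value, ...) on one line, values as JSON. servo_tool: Moves the arm, as the interface text tells. Its arguments: {"type":"object","properties":{"rows":{"type":"array"}},"required":["rows"]}

```bash
ls; mkdir -p pics; python3 - <<'E'
from plant import telemetry, optics, ctrl
import cv2
print(telemetry.get_obs())
for n in ["scene","top","wrist"]:
    im=optics.snapshot(n); cv2.imwrite(f"pics/{n}0.png",im[:,:,::-1])
    c=optics.camera_info(n); print(n,c)
E
```

```text
pics
{'clock': 0.0, 'joint_pos': array([ 8.22831248e+01,  2.05911199e+01,  6.34955798e-01, -2.19621359e-02,
       -7.01333973e+01, -1.65070052e+01]), 'qvel': array([ 0.03343389, -0.0578783 ,  0.00741666,  0.09027805, -0.02437695,
        0.03050247]), 'tau': array([-5.63874937e-05, -5.82707906e+01,  2.93061447e+01,  6.99691683e+00,
        6.90897970e-03, -1.60469449e-04]), 'tool_pos': array([0.27676922, 0.61513413, 0.22562941]), 'orientation': array([ 1.79908263e+02, -5.65511021e-03, -2.42313555e+01]), 'force': array([-0.28558695,  0.21102889, -0.41205072]), 'moment': array([ 0.00873752, -0.00420933,  0.01981351]), 'opening': 0.08705934227841435}
scene {'mtx': array([[379.5272047 ,   0.        , 258.01394975],
       [  0.        , 379.5272047 , 196.80264239],
       [  0.        ,   0.        ,   1.        ]]), 'rvec': array([ 2.00122958, -1.03050779,  0.5180486 ]), 'tvec': array([-0.31898176,  0.24911431,  0.97707413])}
top {'mtx': array([[434.10947633,   0.        , 257.06604632],
       [  0.        , 434.10947633, 199.48139367],
       [  0.        ,   0.        ,   1.        ]]), 'rvec': array([ 2.19280772, -2.22288341,  0.06438879]), 'tvec': array([-0.07454415,  0.4062044 ,  1.32493683])}
wrist {'mtx': array([[338.62447473,   0.        , 253.96774755],
       [  0.        , 338.62447473, 196.05671138],
       [  0.        ,   0.        ,   1.        ]]), 'rvec': array([-1.59950052,  2.47340719,  0.38978415]), 'tvec': array([ 0.67436663, -0.03861318,  0.39133928])}
```

View pics/scene0.png

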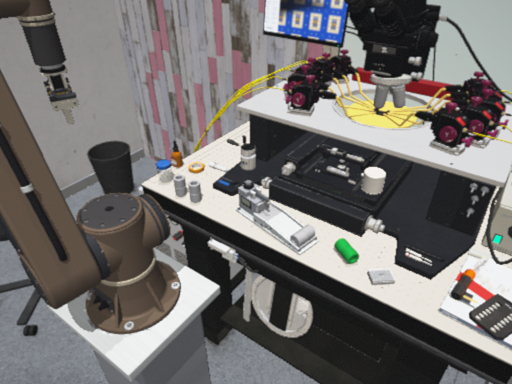

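View pics/top0.png

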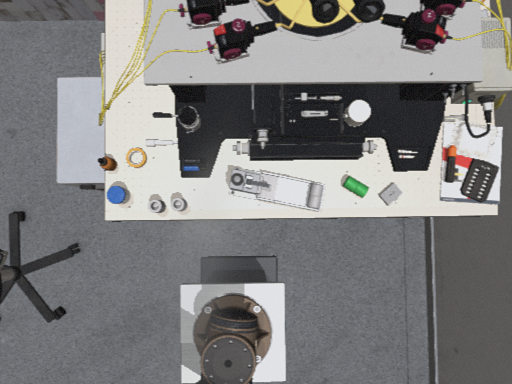

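View pics/wrist0.png

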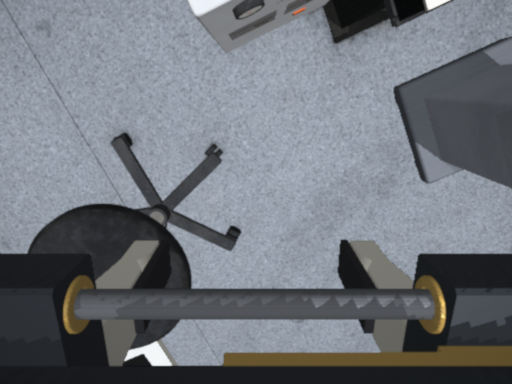

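```bash
python3 - <<'E'
import cv2
a=cv2.imread("pics/top0.png")[150:225,210:410]; cv2.imwrite("pics/topc.png",cv2.resize(a,None,fx=4,fy=4,interpolation=cv2.INTER_CUBIC))
a=cv2.imread("pics/scene0.png")[165:275,225:375]; cv2.imwrite("pics/scenec.png",cv2.resize(a,None,fx=5,fy=5,interpolation=cv2.INTER_CUBIC))
E
```

```text
(no output)
```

View pics/topc.png

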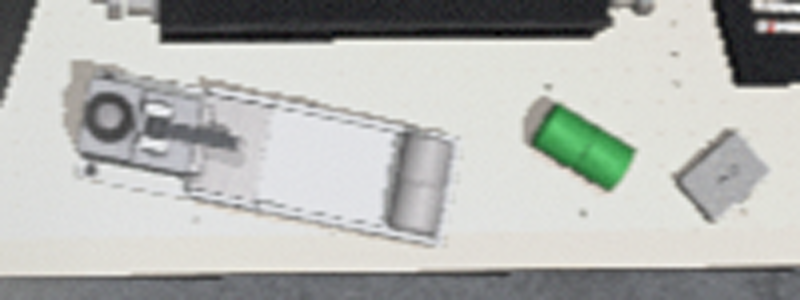

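View pics/scenec.png

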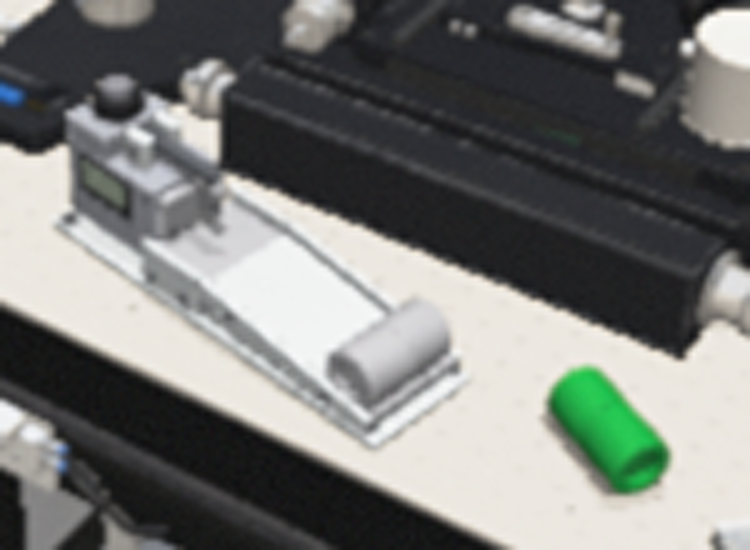

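```bash
cat > h.py <<'E'
import numpy as np, cv2
from plant import telemetry, optics, ctrl
def proj(n,P,c=None):
    c=c or optics.camera_info(n)
    return cv2.projectPoints(np.array(P,float).reshape(-1,1,3),c['rvec'],c['tvec'],c['mtx'],None)[0].reshape(-1,2)
def g2w(p,P):
    P=np.array(P,float).reshape(-1,3);c,s=np.cos(p[2]),np.sin(p[2])
    return P@np.array([[c,-s,0],[s,c,0],[0,0,1]]).T+[p[0],p[1],0]
E
cat > fit.py <<'E'
from h import *
from scipy.optimize import least_squares
T=[((0,122,108),(110,117)),((0,-116,33),(421,186)),((-43,-144,8),(437,244)),((37,5,30),(270,108)),]
S=[((0,122,108),(119,83)),((-43,-144,4),(375,444)),((43,-144,4),(467,376)),((-43,144,4),(58,224))]
tp=np.array([np.array(b)/4+[210,150] -.375 for a,b in T]);tP=np.array([a for a,b in T])/1000
sp=np.array([np.array(b)/5+[225,165]-.4 for a,b in S]);sP=np.array([a for a,b in S])/1000
ct,cs=optics.camera_info("top"),optics.camera_info("scene")
f=lambda p:np.r_[(proj("top",g2w(p,tP),ct)-tp).ravel(),(proj("scene",g2w(p,sP),cs)-sp).ravel()]
r=least_squares(f,[.5,0,0],loss='soft_l1')
print(r.x,np.degrees(r.x[2]));print(f(r.x).reshape(-1,2).round(2))
E
python3 fit.py
```

```text
[ 0.4369386  -0.14156953 -0.19893646] -11.398219334498776
[[-0.17 -0.19]
 [ 0.16 -0.67]
 [ 1.4   0.63]
 [ 0.79 -0.44]
 [-0.77 -0.92]
 [-0.55  0.42]
 [ 0.44 -0.01]
 [-2.05 -0.66]]
```

```bash
python3 - <<'E'
from h import *
from scipy.spatial.transform import Rotation as R
o=telemetry.get_obs(); c=optics.camera_info("wrist")
Rt=R.from_euler('xyz',o['orientation'],degrees=True).as_matrix()
Rc=cv2.Rodrigues(c['rvec'])[0]; pc=-Rc.T@c['tvec']
print("cam in tool",Rt.T@(pc-o['tool_pos']), "cam axes in tool (cols)\n",(Rt.T@Rc.T).round(2))
p=[.4369,-.1416,-.1989]
for q in [(0,-.165,.025),(0,-.116,.033),(0,.03,.05),(0,.122,.108)]: print(q,g2w(p,q).round(4))
E
```

```text
cam in tool [ 8.37107025e-02  1.01015680e-04 -1.57754106e-01] cam axes in tool (cols)
 [[ 0.   -0.95 -0.31]
 [ 1.    0.   -0.  ]
 [ 0.   -0.31  0.95]]
(0, -0.165, 0.025) [[ 0.4043 -0.3033  0.025 ]]
(0, -0.116, 0.033) [[ 0.414  -0.2553  0.033 ]]
(0, 0.03, 0.05) [[ 0.4428 -0.1122  0.05  ]]
(0, 0.122, 0.108) [[ 0.461 -0.022  0.108]]
```

Request:
servo_tool(rows=[[[0, 0, 0], [0, 0, 1], 0], [[0, 0, 0], [0, 0, 1], 0], [[0, 0, 0], [0, 0, 1], 0], [[0, 0, 0], [0, 0, 1], 0], [[0, 0, 0], [0, 0, 1], 0], [[0, 0, 0], [0, 0, 1], 0.8], [[0, 0, 0], [0, 0, 1], 0.8], [[0, 0, 0], [0, 0, 1], 0.8], [[0, 0, 0], [0, 0, 1], 0.8], [[0, 0, 0], [0, 0, 1], 0.8], [[0, 0, 0], [0, 0, 1], 0.8], [[0, 0, 0], [0, 0, 1], 0.8], [[0, 0, 0], [0, 0, 0.87], 0.8]])

```text
clock: 1.23
tool_pos: [0.2769, 0.6153, 0.2262]
orientation: [180.0, -0.0, -101.8]
force: [0.3, 0.4, -0.4]
opening: 0.0397
```

Request:
servo_tool(rows=[[[0.0295, -0.0217, 0], [0, 0, 0], 0.8], [[0.0295, -0.0217, 0], [0, 0, 0], 0.8], [[0.0295, -0.0217, 0], [0, 0, 0], 0.8], [[0.0295, -0.0217, 0], [0, 0, 0], 0.8], [[0.0295, -0.0217, 0], [0, 0, 0], 0.8], [[0.0295, -0.0217, 0], [0, 0, 0], 0.8], [[0.0295, -0.0217, 0], [0, 0, 0], 0.8], [[0.0295, -0.0217, 0], [0, 0, 0], 0.8], [[0.0305, -0.01, 0], [0, 0, 0], 0.8], [[0.0305, -0.01, 0], [0, 0, 0], 0.8], [[0.0305, -0.01, 0], [0, 0, 0], 0.8], [[0.0305, -0.01, 0], [0, 0, 0], 0.8], [[0.0305, -0.01, 0], [0, 0, 0], 0.8], [[0.0305, -0.01, 0], [0, 0, 0], 0.8], [[0.0305, -0.01, 0], [0, 0, 0], 0.8], [[0.0305, -0.01, 0], [0, 0, 0], 0.8], [[0.0305, -0.01, 0], [0, 0, 0], 0.8], [[0.0305, -0.01, 0], [0, 0, 0], 0.8], [[0.0305, -0.01, 0], [0, 0, 0], 0.8]])

```text
clock: 2.82
tool_pos: [0.4412, -0.0024, 0.2267]
orientation: [-180.0, 0.0, -101.4]
force: [0.6, -0.2, 0.4]
opening: 0.0179
```

Request:
servo_tool(rows=[[[0.0271, -0.0026, 0], [0, 0, 0], 0.8], [[0.0271, -0.0026, 0], [0, 0, 0], 0.8], [[0.0271, -0.0026, 0], [0, 0, 0], 0.8], [[0.0271, -0.0026, 0], [0, 0, 0], 0.8], [[0.0271, -0.0026, 0], [0, 0, 0], 0.8], [[0.0271, -0.0026, 0], [0, 0, 0], 0.8], [[0.0271, -0.0026, 0], [0, 0, 0], 0.8], [[0, 0, 0], [0, 0, 0], 0.8], [[0, 0, 0], [0, 0, 0], 0.8]])

```text
clock: 3.57
tool_pos: [0.4211, -0.1915, 0.2262]
orientation: [180.0, -0.0, -101.6]
force: [-0.6, 0.7, -0.4]
opening: 0.0173
```

```bash
python3 - <<'E'
from h import *
c=optics.camera_info("wrist"); im=optics.snapshot("wrist")[:,:,::-1]
np.savez("w1.npz",**c); cv2.imwrite("pics/w1.png",im); cv2.imwrite("pics/w1b.png",cv2.resize(im,(800,600),interpolation=cv2.INTER_CUBIC))
print(telemetry.get_obs())
E
```

```text
{'clock': 3.6167, 'joint_pos': array([ 1.32396510e-01,  9.44046638e-02, -2.49152015e+01, -1.30926776e-02,
       -6.50187730e+01, -1.16779323e+01]), 'qvel': array([ 1.58675257, -0.4877398 , -0.08903054,  0.01366423, -0.05956236,
       -0.26318469]), 'tau': array([-8.80693775e-01, -2.81354982e+01,  2.83588833e+01,  6.80563822e+00,
        1.41352267e-02,  1.03030787e-01]), 'tool_pos': array([ 0.4213588 , -0.19074854,  0.22632225]), 'orientation': array([ 1.79969806e+02,  5.87513990e-03, -1.01551070e+02]), 'force': array([-0.79509074, -0.1015583 , -0.06091436]), 'moment': array([ 0.08682908, -0.08865211,  0.04688009]), 'opening': 0.01729196367440288}
```

View pics/w1b.png

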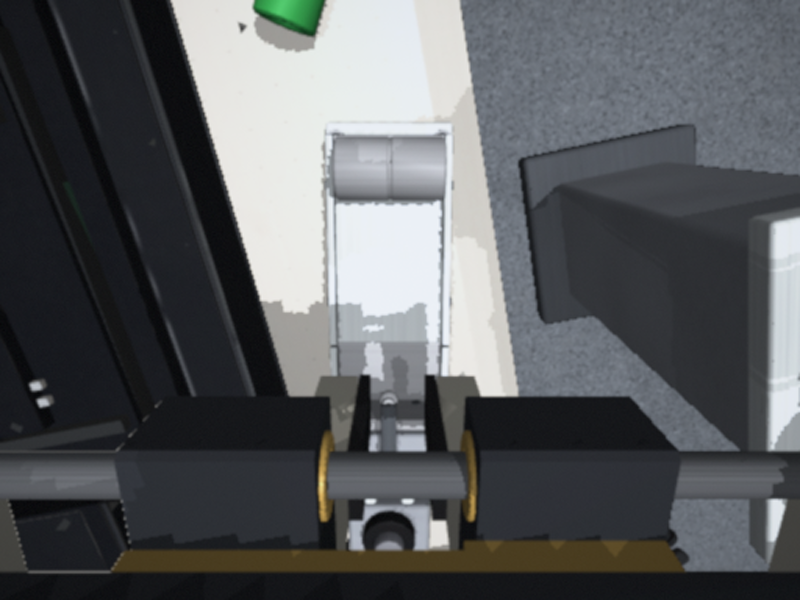

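```bash
python3 - <<'E'
import cv2
a=cv2.imread("pics/w1.png")[70:260,195:305]; cv2.imwrite("pics/w1c.png",cv2.resize(a,None,fx=3,fy=3,interpolation=cv2.INTER_CUBIC)[:600])
a=cv2.imread("pics/w1.png")[70:145,195:305]; cv2.imwrite("pics/w1d.png",cv2.resize(a,None,fx=7,fy=7,interpolation=cv2.INTER_CUBIC))
a=cv2.imread("pics/w1.png")[240:350,210:290]; cv2.imwrite("pics/w1e.png",cv2.resize(a,None,fx=5,fy=5,interpolation=cv2.INTER_CUBIC))
E
```

```text
(no output)
```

View pics/w1d.png

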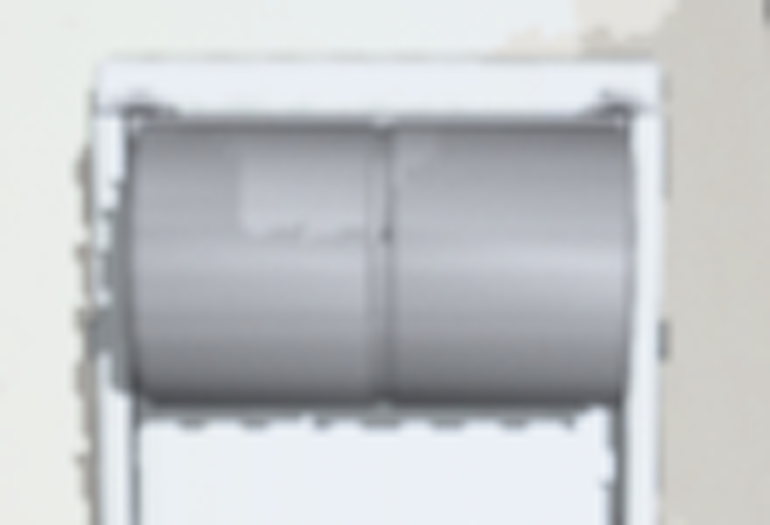

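View pics/w1e.png

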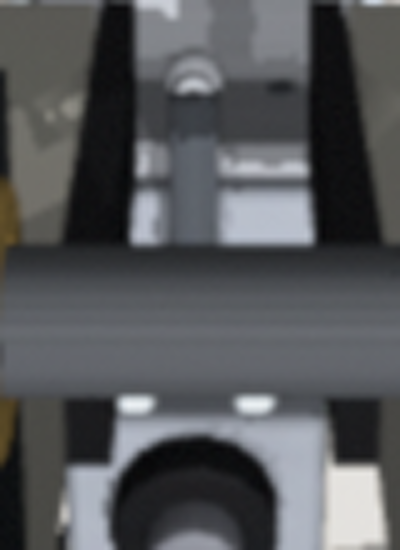

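```bash
cat > fit2.py <<'E'
from h import *
from scipy.optimize import least_squares
W=[((43,-144,8),(98,62)),((-43,-144,8),(660,62)),((35,-116,53),(131,None)),((-35,-116,53),(632,None))]
c=dict(np.load("w1.npz"))
P=np.array([a for a,b in W])/1000
uv=np.array([[b[0]/7+195-.43, (b[1] if b[1] else np.nan)/7+70-.43] if b[1] else [b[0]/7+195-.43,np.nan] for a,b in W])
P=np.vstack([P,[0,.022,.08]]); uv=np.vstack([uv,[193/5+210-.4,np.nan]])
a=np.linspace(0,2*np.pi,73)
cir=np.c_[0*a,-.116+.02*np.cos(a),.033+.02*np.sin(a)]
def f(p):
    r=proj("",g2w(p,P),c)-uv
    v=proj("",g2w(p,cir),c)[:,1]
    r=np.r_[r.ravel(), v.min()-(122/7+70-.43), v.max()-(402/7+70-.43)]
    return np.nan_to_num(r)
r=least_squares(f,[.437,-.1416,-.199]); print(r.x,np.degrees(r.x[2])); print(f(r.x).round(2))
E
python3 fit2.py
```

```text
[ 0.43654572 -0.14133848 -0.20536754] -11.766693500349538
[-0.42 -0.13  1.28  0.13 -1.64  0.    0.62  0.    0.25  0.   -0.53  0.71]
```

```bash
python3 - <<'E'
from h import *
c=optics.camera_info("top");R=cv2.Rodrigues(c['rvec'])[0];o=-R.T@c['tvec']
def ray(c,u,v,z):
    R=cv2.Rodrigues(c['rvec'])[0];o=-R.T@c['tvec'];d=R.T@np.linalg.inv(c['mtx'])@[u,v,1];return o+d*(z-o[2])/d[2]
for uv in [(250,160),(360,160),(262,130)]:
    print(uv,[ray(c,*uv,z).round(3) for z in(0,.06,.1)])
s=optics.camera_info("scene")
# block scene: top front edge left ~ (225+225/5,165+85/5), bottom front left (225+222/5,165+160/5); right top (225+700/5,165+260/5), bottom (225+680/5,165+352/5)
for x in (.5,.52,.54):
  print(x,proj("scene",[(x,-.09,0),(x,-.09,.05),(x,-.09,.08),(x,-.4,0),(x,-.4,.05),(x,-.4,.08)],s).round(0).tolist())
E
```

```text
(250, 160) [array([ 0.529, -0.06 ,  0.   ]), array([ 0.521, -0.06 ,  0.06 ]), array([ 0.515, -0.06 ,  0.1  ])]
(360, 160) [array([ 0.524, -0.403,  0.   ]), array([ 0.517, -0.388,  0.06 ]), array([ 0.511, -0.377,  0.1  ])]
(262, 130) [array([ 0.622, -0.099,  0.   ]), array([ 0.61 , -0.097,  0.06 ]), array([ 0.602, -0.096,  0.1  ])]
0.5 [[272.0, 209.0], [272.0, 196.0], [272.0, 189.0], [359.0, 246.0], [362.0, 233.0], [364.0, 225.0]]
0.52 [[275.0, 206.0], [275.0, 194.0], [276.0, 186.0], [362.0, 242.0], [365.0, 230.0], [366.0, 222.0]]
0.54 [[278.0, 203.0], [279.0, 191.0], [279.0, 183.0], [365.0, 239.0], [367.0, 226.0], [369.0, 218.0]]
```

```bash
python3 - <<'E'
import cv2
a=cv2.imread("pics/scene0.png")[110:260,200:410]; cv2.imwrite("pics/sc2.png",cv2.resize(a,None,fx=3.8,fy=3.8,interpolation=cv2.INTER_CUBIC))
E
```

```text
(no output)
```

View pics/sc2.png

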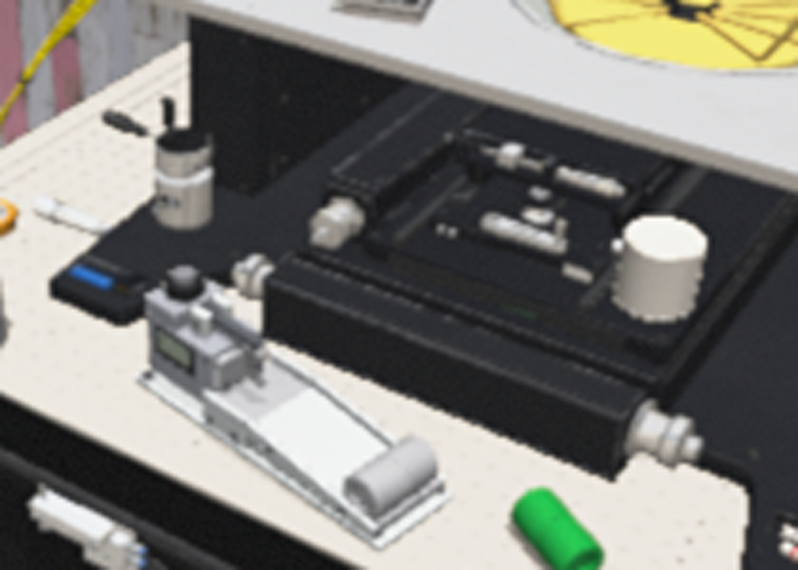

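Request:
servo_tool(rows=[[[0.0284, -0.0011, 0], [0, 0, 0], 0.8], [[0.0284, -0.0011, 0], [0, 0, 0], 0.8], [[0.0284, -0.0011, 0], [0, 0, 0], 0.8], [[0.0284, -0.0011, 0], [0, 0, 0], 0.8], [[0, 0, 0.025], [0, 0, 0], 0.8], [[0, 0, 0.025], [0, 0, 0], 0.8], [[0, 0, 0.025], [0, 0, 0], 0.8], [[0, 0, 0.025], [0, 0, 0], 0.8], [[0, 0, 0.025], [0, 0, 0], 0.8], [[0, 0, 0.025], [0, 0, 0], 0.8], [[0, 0, 0.015], [0, 0, 0], 0.8], [[0, 0, 0.015], [0, 0, 0], 0.8], [[0, 0, 0], [0, 0, 0], 0.8], [[0, 0, 0], [0, 0, 0], 0.8]])

```text
clock: 4.78
tool_pos: [0.4035, -0.3018, 0.0463]
orientation: [179.9, 0.0, -101.4]
force: [0.4, -0.4, 0.1]
opening: 0.0174
```

```bash
cat > st.py <<'E'
from h import *
import sys
p=[.4365,-.1413,np.radians(-11.7)]
def st():
    o=telemetry.get_obs();c,s=np.cos(p[2]),np.sin(p[2]);R=np.array([[c,-s,0],[s,c,0],[0,0,1]])
    print("t",o['clock'],"gauge tcp mm",((o['tool_pos']-[p[0],p[1],0])@R*1000).round(1),"ori",o['orientation'].round(2),"F gauge",(o['force']@R).round(2),"open",o['opening'].round(4))
if len(sys.argv)>1:
    n=sys.argv[1]
    c=optics.camera_info("wrist");np.savez(f"{n}.npz",**c)
    im=optics.snapshot("wrist")[:,:,::-1];cv2.imwrite(f"pics/{n}.png",cv2.resize(im,(800,600),interpolation=cv2.INTER_CUBIC))
if len(sys.argv)>2:
    im=optics.snapshot("scene")[165:275,225:375,::-1];cv2.imwrite(f"pics/{n}s.png",cv2.resize(im,None,fx=5,fy=5,interpolation=cv2.INTER_CUBIC))
st()
E
python3 st.py w2 s
```

```text
Traceback (most recent call last):
  File "st.py", line 13, in <module>
    st()
    ~~^^
  File "st.py", line 6, in st
    print("t",o['clock'],"gauge tcp mm",((o['tool_pos']-[p[0],p[1],0])@R*1000).round(1),"ori",o['orientation'].round(2),"F gauge",(o['force']@R).round(2),"open",o['opening'].round(4))
                                                                                                                                                                 ^^^^^^^^^^^^^^^^^^
AttributeError: 'float' object has no attribute 'round'
```

View pics/w2.png

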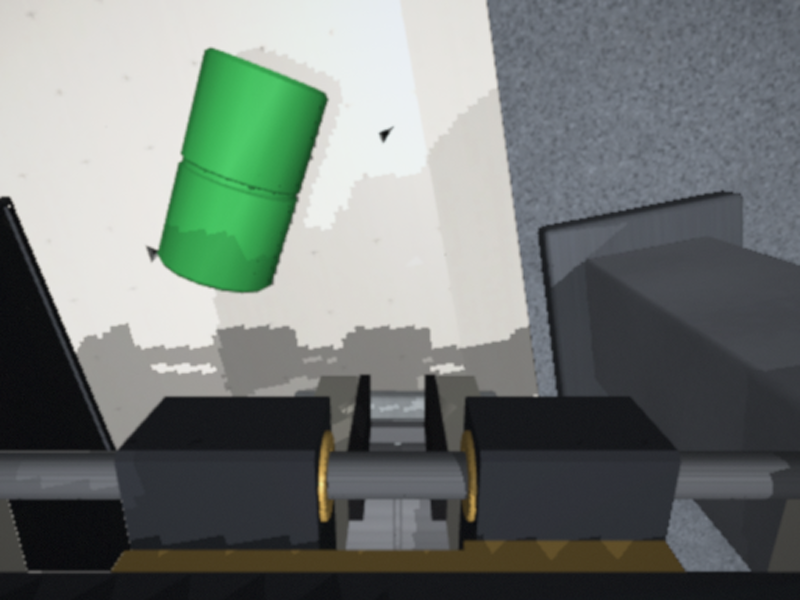

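View pics/w2s.png

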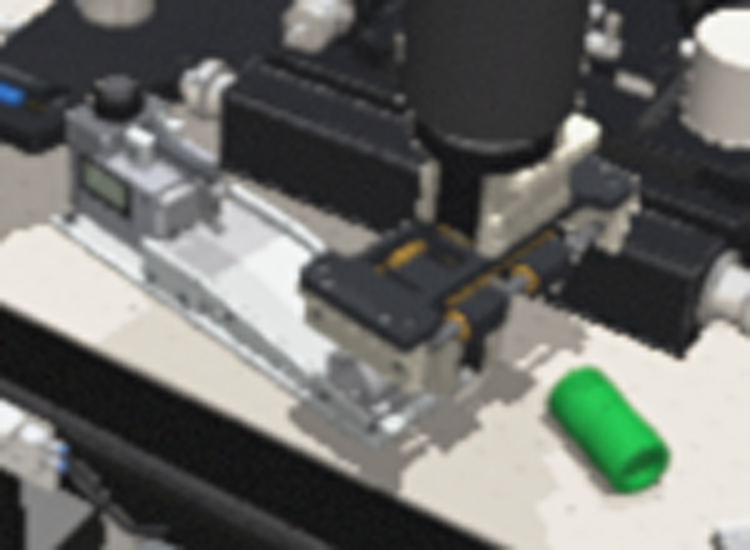

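```bash
sed -i "s/o\['opening'\].round(4)/o['opening']/" st.py; python3 st.py
```

```text
t 4.8833 gauge tcp mm [   1.3 -164.2   47.5] ori [-1.7993e+02 -1.0000e-02 -1.0138e+02] F gauge [-0.52 -0.32 -0.09] open 0.01754221347751012
```

Request:
servo_tool(rows=[[[0, 0, 0.007], [0, 0, 0], 0.8], [[0, 0, 0.007], [0, 0, 0], 0.8], [[0, 0, 0.007], [0, 0, 0], 0.8], [[0, 0, 0], [0, 0, 0], 0.8], [[-0.003, 0, 0], [0, 0, 0], 0.8], [[-0.003, 0, 0], [0, 0, 0], 0.8], [[-0.002, 0, 0], [0, 0, 0], 0.8], [[-0.002, 0, 0], [0, 0, 0], 0.8], [[0, 0, 0], [0, 0, 0], 0.8], [[0, 0, 0], [0, 0, 0], 0.8]])

```text
clock: 5.72
tool_pos: [0.4057, -0.2927, 0.0258]
orientation: [-180.0, -0.0, -101.4]
force: [0.3, -0.4, 0.0]
opening: 0.0172
```

```bash
python3 st.py w3 s
```

```text
t 5.8167 gauge tcp mm [   0.5 -154.7   25.7] ori [-179.99   -0.   -101.44] F gauge [0.85 0.26 0.24] open 0.017687204606532676
```

View pics/w3s.png

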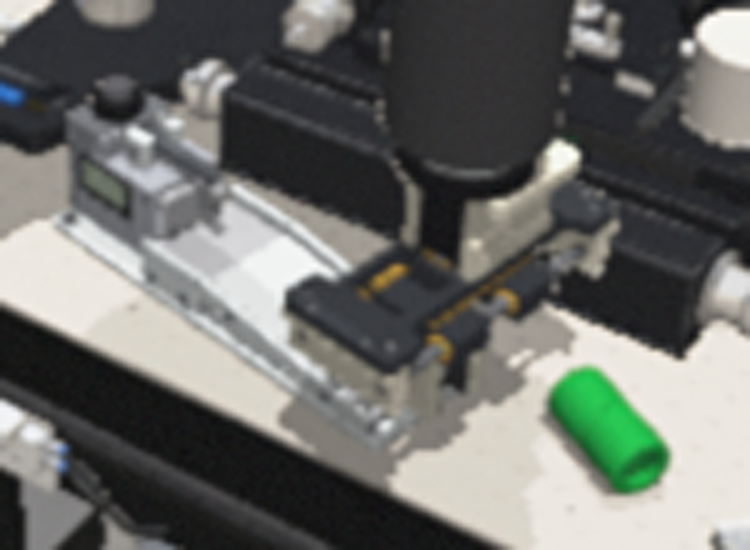

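View pics/w3.png

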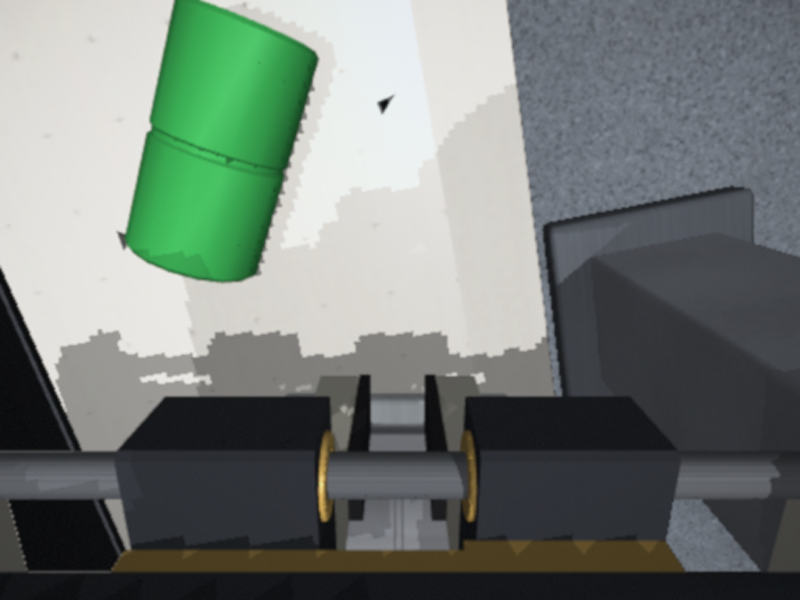

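Request:
servo_tool(rows=[[[-0.0008, 0, 0], [0, 0, 0], 0.8], [[-0.0008, 0, 0], [0, 0, 0], 0.8], [[-0.0008, 0, 0], [0, 0, 0], 0.8], [[-0.0008, 0, 0], [0, 0, 0], 0.8], [[-0.0008, 0, 0], [0, 0, 0], 0.8], [[-0.0008, 0, 0], [0, 0, 0], 0.8], [[-0.0008, 0, 0], [0, 0, 0], 0.8], [[-0.0008, 0, 0], [0, 0, 0], 0.8], [[-0.0008, 0, 0], [0, 0, 0], 0.8], [[-0.0008, 0, 0], [0, 0, 0], 0.8], [[-0.0008, 0, -0.0001], [0, 0, 0], 0.8], [[-0.0008, 0, -0.0001], [0, 0, 0], 0.8], [[-0.0008, 0, -0.0001], [0, 0, 0], 0.8], [[-0.0008, 0, -0.0001], [0, 0, 0], 0.8], [[-0.0008, 0, -0.0001], [0, 0, 0], 0.8], [[-0.0008, 0, -0.0001], [0, 0, 0], 0.8], [[-0.0008, 0, -0.0001], [0, 0, 0], 0.8], [[-0.0008, 0, -0.0001], [0, 0, 0], 0.8]])

```text
clock: 7.32
tool_pos: [0.4084, -0.2786, 0.0264]
orientation: [-180.0, 0.0, -101.4]
force: [-0.5, -1.0, 0.7]
opening: 0.0173
```

```bash
python3 st.py w4 s
```

```text
t 7.4167 gauge tcp mm [   0.3 -140.1   26.4] ori [ 180.      0.   -101.44] F gauge [-0.03 -0.25 -0.61] open 0.017256493252728305
```

View pics/w4s.png

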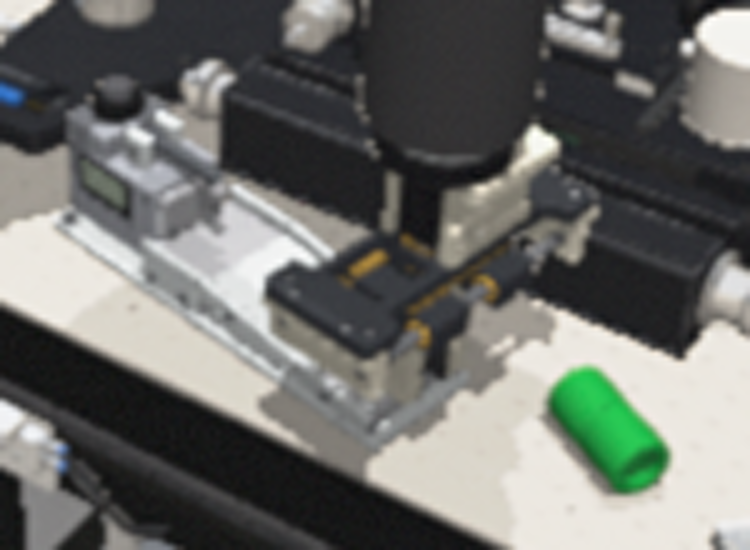

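View pics/w4.png

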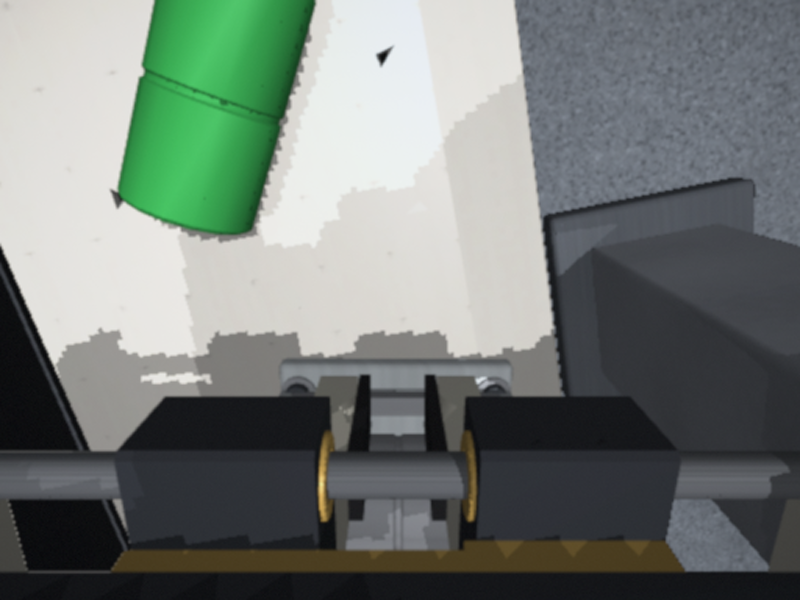

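```bash
python3 - <<'E'
from h import *
import glob
p=[.4365,-.1413,np.radians(-11.7)]
for n,yt in (("w2",-.116),("w3",-.116),("w4",-.116)):
    c=dict(np.load(n+".npz")); a=np.linspace(0,6.28,200)
    for y in (yt,-.111):
        z=.033+(y+.116)*.144
        v=proj("",g2w(p,np.c_[0*a,y+.02*np.cos(a),z+.02*np.sin(a)]),c)[:,1]*1.5625
        t=proj("",g2w(p,[(0,-.136,.019),(0,-.129,.019)]),c)[:,1]*1.5625
        print(n,y,v.min(),v.max(),t)
    im=cv2.imread(f"pics/{n}.png")[370:460,340:460]; cv2.imwrite(f"pics/{n}z.png",cv2.resize(im,None,fx=3,fy=3))
cv2.imwrite("pics/zz.png",np.hstack([cv2.imread(f"pics/w{i}z.png")[:, :260] if 0 else cv2.resize(cv2.imread(f"pics/w{i}z.png"),(260,195)) for i in (2,3,4)]))
E
```

```text
w2 -0.116 441.69482614489084 552.79707281037 [430.30859004 445.61182017]
w2 -0.111 453.7128171741058 565.176187371616 [430.30859004 445.61182017]
w3 -0.116 450.79449266685805 577.0702811909505 [437.96203921 454.97792547]
w3 -0.111 464.1929450505737 590.979408957418 [437.96203921 454.97792547]
w4 -0.116 413.7021068273212 539.9446779051444 [401.1068786  418.90051943]
w4 -0.111 427.6513542472977 554.2790219433332 [401.1068786  418.90051943]
```

View pics/zz.png

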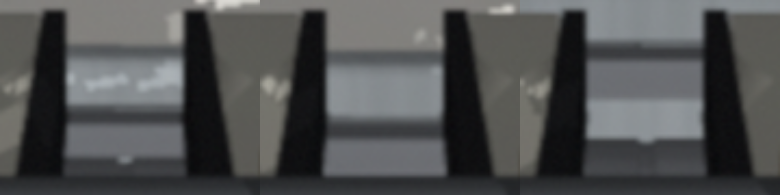

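Request:
servo_tool(rows=[[[-0.0008, 0, -0.0001], [0, 0, 0], 0.8], [[-0.001, 0, -0.00015], [0, 0, 0], 0.8], [[-0.0012, 0, -0.00017], [0, 0, 0], 0.8], [[-0.0012, 0, -0.00017], [0, 0, 0], 0.8], [[-0.0012, 0, -0.00017], [0, 0, 0], 0.8], [[-0.0012, 0, -0.00017], [0, 0, 0], 0.8], [[-0.0012, 0, -0.00017], [0, 0, 0], 0.8], [[-0.0012, 0, -0.00017], [0, 0, 0], 0.8], [[-0.0012, 0, -0.00017], [0, 0, 0], 0.8], [[-0.0012, 0, -0.00017], [0, 0, 0], 0.8], [[-0.0012, 0, -0.00017], [0, 0, 0], 0.8], [[-0.0012, 0, -0.00017], [0, 0, 0], 0.8], [[-0.0012, 0, -0.00017], [0, 0, 0], 0.8], [[-0.0012, 0, -0.00017], [0, 0, 0], 0.8], [[-0.0012, 0, -0.00017], [0, 0, 0], 0.8], [[-0.0012, 0, -0.00017], [0, 0, 0], 0.8], [[-0.0012, 0, -0.00017], [0, 0, 0], 0.8], [[-0.0012, 0, -0.00017], [0, 0, 0], 0.8], [[-0.001, 0, -0.00015], [0, 0, 0], 0.8], [[-0.0008, 0, -0.0001], [0, 0, 0], 0.8]])

```text
clock: 9.08
tool_pos: [0.4129, -0.2563, 0.0296]
orientation: [-180.0, 0.0, -101.4]
force: [-0.1, -1.1, 0.1]
opening: 0.0173
```

```bash
python3 st.py w5
```

```text
t 9.1333 gauge tcp mm [ 1.000e-01 -1.173e+02  2.960e+01] ori [ 180.      0.   -101.44] F gauge [ 0.02  0.48 -0.05] open 0.017258924398596585
```

View pics/w5.png

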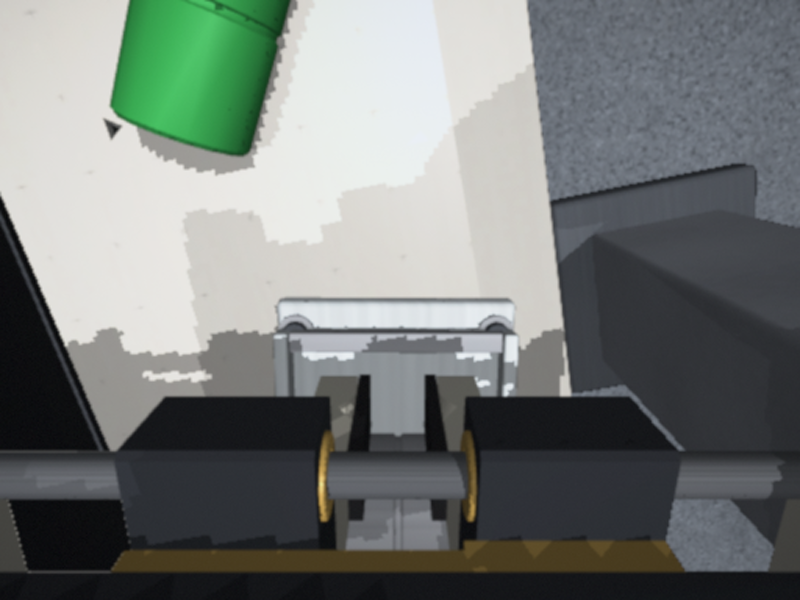

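Request:
servo_tool(rows=[[[-0.0008, 0, -0.0001], [0, 0, 0], 0.8], [[-0.001, 0, -0.00015], [0, 0, 0], 0.8], [[-0.0012, 0, -0.00017], [0, 0, 0], 0.8], [[-0.0012, 0, -0.00017], [0, 0, 0], 0.8], [[-0.0012, 0, -0.00017], [0, 0, 0], 0.8], [[-0.0012, 0, -0.00017], [0, 0, 0], 0.8], [[-0.0012, 0, -0.00017], [0, 0, 0], 0.8], [[-0.0012, 0, -0.00017], [0, 0, 0], 0.8], [[-0.0012, 0, -0.00017], [0, 0, 0], 0.8], [[-0.0012, 0, -0.00017], [0, 0, 0], 0.8], [[-0.0012, 0, -0.00017], [0, 0, 0], 0.8], [[-0.0012, 0, -0.00017], [0, 0, 0], 0.8], [[-0.0012, 0, -0.00017], [0, 0, 0], 0.8], [[-0.0012, 0, -0.00017], [0, 0, 0], 0.8], [[-0.0012, 0, -0.00017], [0, 0, 0], 0.8], [[-0.0012, 0, -0.00017], [0, 0, 0], 0.8], [[-0.0012, 0, -0.00017], [0, 0, 0], 0.8], [[-0.0012, 0, -0.00017], [0, 0, 0], 0.8], [[-0.0012, 0, -0.00017], [0, 0, 0], 0.8], [[-0.0012, 0, -0.00017], [0, 0, 0], 0.8]])

```text
clock: 10.8
tool_pos: [0.4175, -0.2333, 0.0329]
orientation: [180.0, -0.0, -101.4]
force: [0.0, -1.4, 1.0]
opening: 0.0175
```

Request:
servo_tool(rows=[[[-0.0012, 0, -0.00017], [0, 0, 0], 0.8], [[-0.0012, 0, -0.00017], [0, 0, 0], 0.8], [[-0.0012, 0, -0.00017], [0, 0, 0], 0.8], [[-0.0012, 0, -0.00017], [0, 0, 0], 0.8], [[-0.0012, 0, -0.00017], [0, 0, 0], 0.8], [[-0.0012, 0, -0.00017], [0, 0, 0], 0.8], [[-0.0012, 0, -0.00017], [0, 0, 0], 0.8], [[-0.0012, 0, -0.00017], [0, 0, 0], 0.8], [[-0.0012, 0, -0.00017], [0, 0, 0], 0.8], [[-0.0012, 0, -0.00017], [0, 0, 0], 0.8], [[-0.0012, 0, -0.00017], [0, 0, 0], 0.8], [[-0.0012, 0, -0.00017], [0, 0, 0], 0.8], [[-0.0012, 0, -0.00017], [0, 0, 0], 0.8], [[-0.0012, 0, -0.00017], [0, 0, 0], 0.8], [[-0.0012, 0, -0.00017], [0, 0, 0], 0.8], [[-0.0012, 0, -0.00017], [0, 0, 0], 0.8], [[-0.0012, 0, -0.00017], [0, 0, 0], 0.8], [[-0.0012, 0, -0.00017], [0, 0, 0], 0.8], [[-0.001, 0, -0.00015], [0, 0, 0], 0.8], [[-0.0008, 0, -0.0001], [0, 0, 0], 0.8]])

```text
clock: 12.47
tool_pos: [0.4222, -0.2104, 0.0362]
orientation: [-180.0, 0.0, -101.4]
force: [0.3, -0.4, 0.5]
opening: 0.0177
```

```bash
python3 st.py w6 s
```

```text
t 12.5667 gauge tcp mm [ -0.  -70.5  36.2] ori [-180.      0.   -101.44] F gauge [-0.26 -0.7  -0.01] open 0.01765675652683376
```

View pics/w6.png

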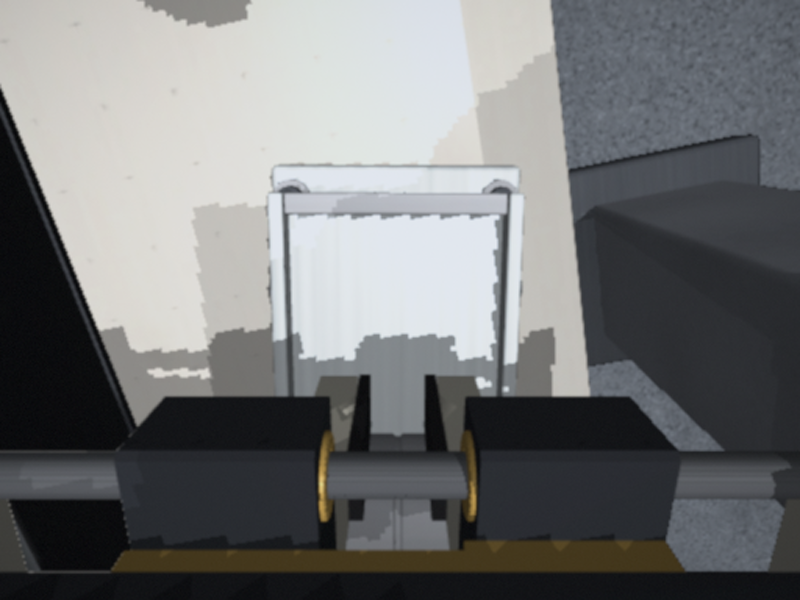

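View pics/w6s.png

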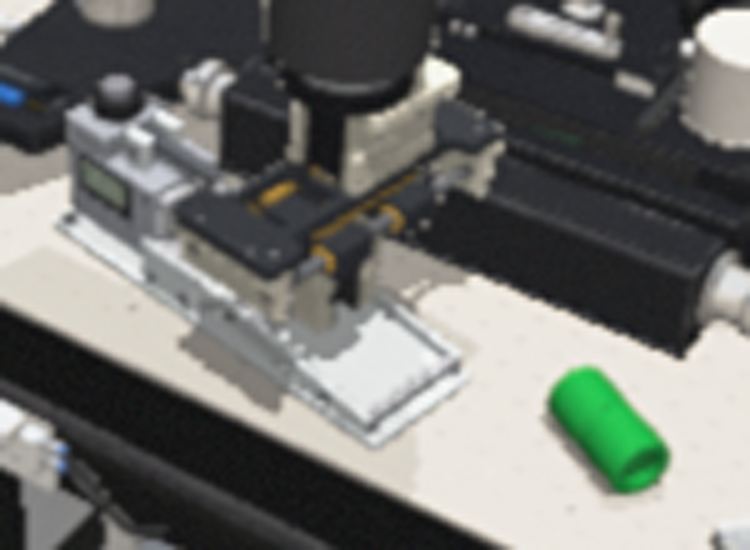

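Request:
servo_tool(rows=[[[-0.0008, 0, -0.0001], [0, 0, 0], 0.8], [[-0.001, 0, -0.00015], [0, 0, 0], 0.8], [[-0.0012, 0, -0.00017], [0, 0, 0], 0.8], [[-0.0012, 0, -0.00017], [0, 0, 0], 0.8], [[-0.0012, 0, -0.00017], [0, 0, 0], 0.8], [[-0.0012, 0, -0.00017], [0, 0, 0], 0.8], [[-0.0012, 0, -0.00017], [0, 0, 0], 0.8], [[-0.0012, 0, -0.00017], [0, 0, 0], 0.8], [[-0.0012, 0, -0.00017], [0, 0, 0], 0.8], [[-0.0012, 0, -0.00017], [0, 0, 0], 0.8], [[-0.0012, 0, -0.00017], [0, 0, 0], 0.8], [[-0.0012, 0, -0.00017], [0, 0, 0], 0.8], [[-0.0012, 0, -0.00017], [0, 0, 0], 0.8], [[-0.0012, 0, -0.00017], [0, 0, 0], 0.8], [[-0.0012, 0, -0.00017], [0, 0, 0], 0.8], [[-0.0012, 0, -0.00017], [0, 0, 0], 0.8], [[-0.0012, 0, -0.00017], [0, 0, 0], 0.8], [[-0.0012, 0, -0.00017], [0, 0, 0], 0.8], [[-0.0012, 0, -0.00017], [0, 0, 0], 0.8], [[-0.0012, 0, -0.00017], [0, 0, 0], 0.8]])

```text
clock: 14.23
tool_pos: [0.4268, -0.1874, 0.0395]
orientation: [180.0, -0.0, -101.4]
force: [-0.3, -0.4, 0.4]
opening: 0.0177
```

Request:
servo_tool(rows=[[[-0.0012, 0, -0.00017], [0, 0, 0], 0.8], [[-0.0012, 0, -0.00017], [0, 0, 0], 0.8], [[-0.0012, 0, -0.00017], [0, 0, 0], 0.8], [[-0.0012, 0, -0.00017], [0, 0, 0], 0.8], [[-0.0012, 0, -0.00017], [0, 0, 0], 0.8], [[-0.0012, 0, -0.00017], [0, 0, 0], 0.8], [[-0.0012, 0, -0.00017], [0, 0, 0], 0.8], [[-0.0012, 0, -0.00017], [0, 0, 0], 0.8], [[-0.0012, 0, -0.00017], [0, 0, 0], 0.8], [[-0.0012, 0, -0.00017], [0, 0, 0], 0.8], [[-0.0012, 0, -0.00017], [0, 0, 0], 0.8], [[-0.0012, 0, -0.00017], [0, 0, 0], 0.8], [[-0.001, 0, -0.00015], [0, 0, 0], 0.8], [[-0.0008, 0, -0.0001], [0, 0, 0], 0.8], [[-0.0008, 0, -0.0001], [0, 0, 0], 0.8]])

```text
clock: 15.48
tool_pos: [0.4302, -0.1708, 0.0419]
orientation: [180.0, -0.0, -101.4]
force: [-0.5, -1.3, 0.2]
opening: 0.0175
```

```bash
python3 st.py w7 s
```

```text
t 15.5833 gauge tcp mm [ -0.2 -30.1  41.9] ori [-180.      0.   -101.44] F gauge [ 0.03 -0.78  0.  ] open 0.017431877639880224
```

View pics/w7.png

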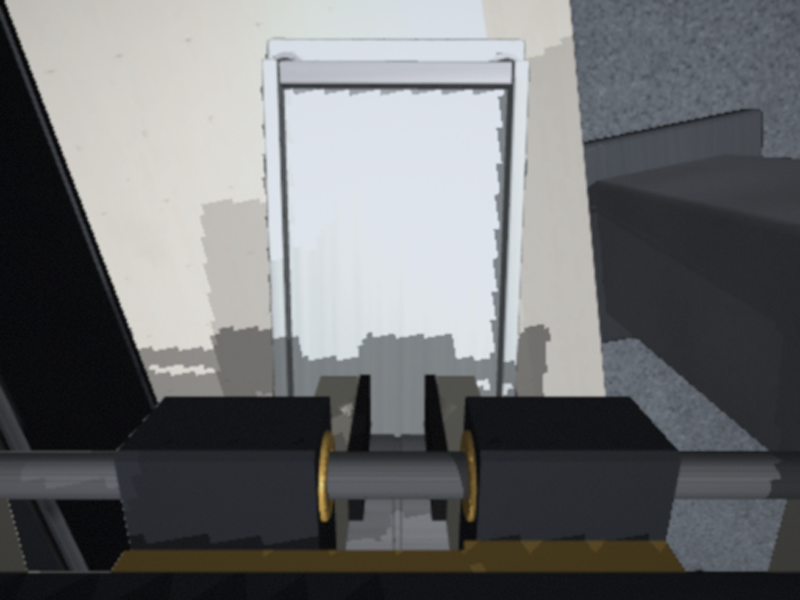

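View pics/w7s.png

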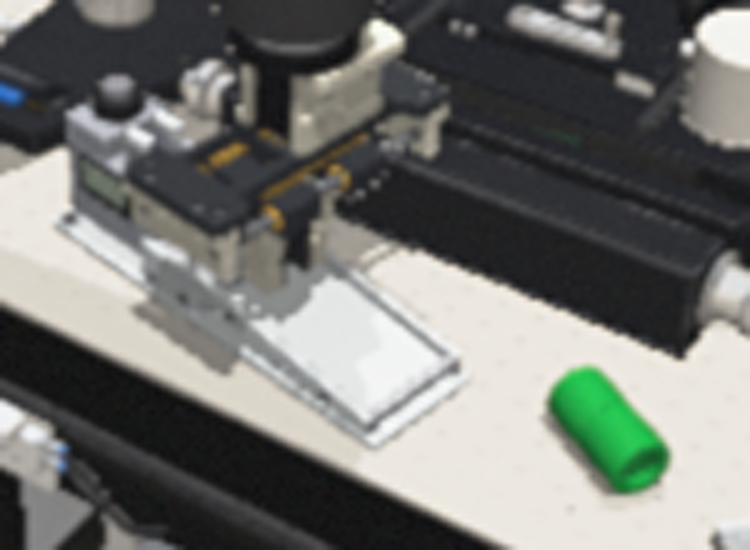

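```bash
python3 - <<'E'
from h import *
p=[.4365,-.1413,np.radians(-11.7)]
P=[(-97,-30+39,z) for z in (108,125,140)]+[(-97,-30-39,z) for z in (108,125,140)]+[(97,-30-39,125),(97,9,125)]
print(((proj("scene",g2w(p,np.array(P)/1000))-[225,165])*5).round(0))
E
```

```text
[[117. 220.]
 [116. 197.]
 [115. 175.]
 [211. 285.]
 [211. 260.]
 [212. 239.]
 [446. 120.]
 [350.  68.]]
```

Request:
servo_tool(rows=[[[-0.0008, 0, -0.0001], [0, 0, 0], 0.8], [[-0.001, 0, -0.0001], [0, 0, 0], 0.8], [[-0.001, 0, 0], [0, 0, 0], 0.8], [[-0.001, 0, 0], [0, 0, 0], 0.8], [[-0.001, 0, 0], [0, 0, 0], 0.8], [[-0.001, 0, 0], [0, 0, 0], 0.8], [[-0.001, 0, 0], [0, 0, 0], 0.8], [[-0.001, 0, 0], [0, 0, 0], 0.8], [[-0.001, 0, 0], [0, 0, 0], 0.8], [[-0.001, 0, 0], [0, 0, 0], 0.8], [[-0.001, 0, 0], [0, 0, 0], 0.8], [[-0.001, 0, 0], [0, 0, 0], 0.8], [[-0.001, 0, 0], [0, 0, 0], 0.8], [[-0.001, 0, 0], [0, 0, 0], 0.8], [[-0.001, 0, 0], [0, 0, 0], 0.8], [[-0.001, 0, 0], [0, 0, 0], 0.8], [[-0.001, 0, 0], [0, 0, 0], 0.8], [[-0.001, 0, 0], [0, 0, 0], 0.8], [[-0.001, 0, 0], [0, 0, 0], 0.8], [[-0.001, 0, 0], [0, 0, 0], 0.8]])

```text
clock: 17.25
tool_pos: [0.4341, -0.1515, 0.0421]
orientation: [180.0, -0.0, -101.4]
force: [-0.6, -2.2, 1.9]
opening: 0.0174
```

Request:
servo_tool(rows=[[[-0.0008, 0, 0], [0, 0, 0], 0.8], [[-0.0007, 0, 0], [0, 0, 0], 0.8], [[-0.0007, 0, 0], [0, 0, 0], 0.8], [[-0.0006, 0, 0], [0, 0, 0], 0.8], [[-0.0006, 0, 0], [0, 0, 0], 0.8], [[-0.0006, 0, 0], [0, 0, 0], 0.8], [[-0.0006, 0, 0], [0, 0, 0], 0.8]])

```text
clock: 17.83
tool_pos: [0.435, -0.1469, 0.0421]
orientation: [180.0, 0.0, -101.4]
force: [-0.3, -2.8, 1.4]
opening: 0.0174
```

```bash
python3 st.py w8 s
```

```text
t 17.9333 gauge tcp mm [-0.3 -5.7 42.1] ori [-1.8000e+02  1.0000e-02 -1.0144e+02] F gauge [-0.02 -1.63  0.6 ] open 0.017512967502936568
```

View pics/w8.png

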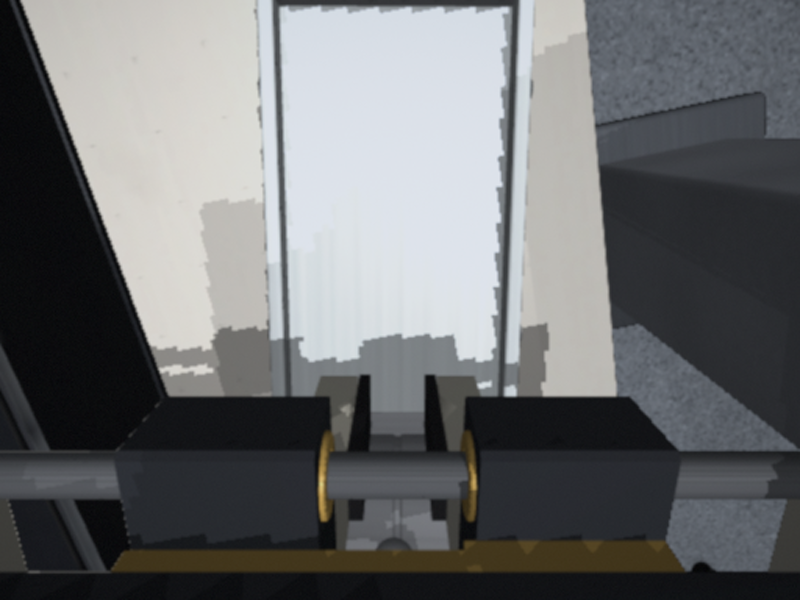

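Request:
servo_tool(rows=[[[-0.0006, 0, 0], [0, 0, 0], 0.8], [[-0.0006, 0, 0], [0, 0, 0], 0.8], [[-0.0006, 0, 0], [0, 0, 0], 0.8], [[-0.0006, 0, 0], [0, 0, 0], 0.8], [[-0.0006, 0, 0], [0, 0, 0], 0.8], [[-0.0006, 0, 0], [0, 0, 0], 0.8]])

```text
clock: 18.43
tool_pos: [0.4357, -0.1434, 0.0421]
orientation: [180.0, 0.0, -101.4]
force: [-0.7, -1.0, 1.3]
opening: 0.0176
```

Request:
servo_tool(rows=[[[-0.0005, 0, 0], [0, 0, 0], 0.8], [[-0.0005, 0, 0], [0, 0, 0], 0.8], [[-0.0005, 0, 0], [0, 0, 0], 0.8]])

```text
clock: 18.68
tool_pos: [0.436, -0.142, 0.0421]
orientation: [180.0, -0.0, -101.4]
force: [-0.4, -6.3, 1.3]
opening: 0.0174
```

```bash
for i in 1 2 3; do python3 st.py; done
```

```text
t 18.6833 gauge tcp mm [-0.4 -0.8 42.1] ori [ 1.7999e+02 -1.0000e-02 -1.0144e+02] F gauge [ 0.92 -6.29  1.27] open 0.01740537417946138
t 18.6833 gauge tcp mm [-0.4 -0.8 42.1] ori [ 1.7999e+02 -1.0000e-02 -1.0144e+02] F gauge [ 0.92 -6.29  1.27] open 0.01740537417946138
t 18.6833 gauge tcp mm [-0.4 -0.8 42.1] ori [ 1.7999e+02 -1.0000e-02 -1.0144e+02] F gauge [ 0.92 -6.29  1.27] open 0.01740537417946138
```

Request:
servo_tool(rows=[[[-0.0003, 0, 0], [0, 0, 0], 0.8], [[0, 0, 0], [0, 0, 0], 0.8], [[0, 0, 0], [0, 0, 0], 0.8], [[0, 0, 0], [0, 0, 0], 0.8]])

```text
clock: 19.02
tool_pos: [0.4359, -0.142, 0.0421]
orientation: [180.0, -0.0, -101.4]
force: [-0.7, -5.2, 0.6]
opening: 0.0173
```

```bash
python3 st.py w9 s;  python3 - <<'E'
import cv2
a=cv2.imread("pics/w9.png")[360:580,300:500]; b=cv2.imread("pics/w8.png")[360:580,300:500]
import numpy as np
cv2.imwrite("pics/w9z.png",cv2.resize(np.hstack([b,a]),None,fx=2,fy=2))
E
```

```text
t 19.1167 gauge tcp mm [-0.4 -0.8 42.1] ori [ 1.7999e+02 -3.0000e-02 -1.0145e+02] F gauge [ 0.54 -4.83  0.47] open 0.017107602663400175
```

View pics/w9z.png

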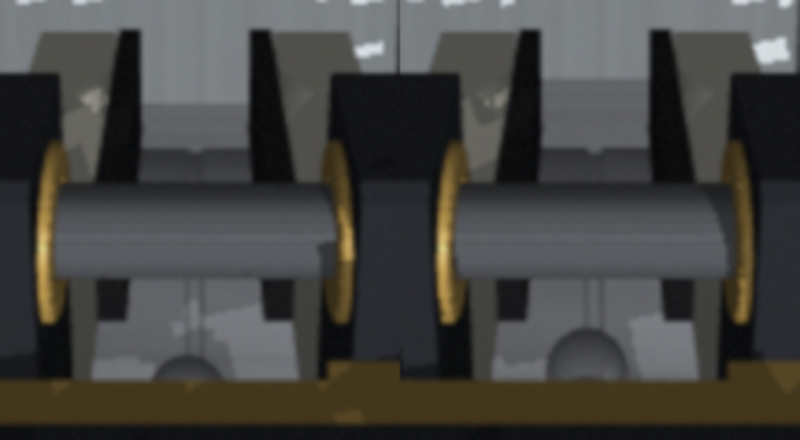

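View pics/w9s.png

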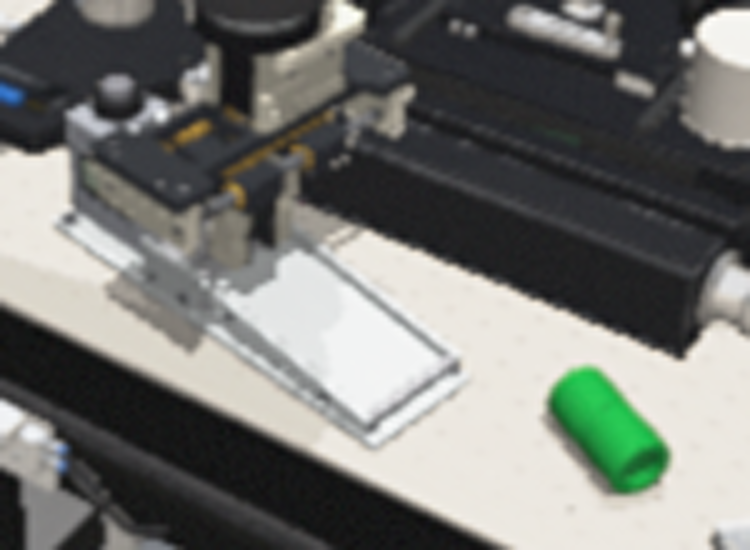

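Request:
servo_tool(rows=[[[0.0003, 0, 0], [0, 0, 0], 0.8], [[0.0003, 0, 0], [0, 0, 0], 0.8], [[0.0005, 0, 0], [0, 0, 0], 0.8], [[0.001, 0, 0], [0, 0, 0], 0.8], [[0.002, 0, 0], [0, 0, 0], 0.8], [[0.004, 0, 0], [0, 0, 0], 0.8], [[0.008, 0, 0], [0, 0, 0], 0.8], [[0.012, 0, 0], [0, 0, 0], 1], [[0.012, 0, 0], [0, 0, 0], 1], [[0.012, 0, 0], [0, 0, 0], 1], [[0.008, 0, -0.01], [0, 0, 0], 1], [[0.004, 0, -0.02], [0, 0, 0], 1], [[0, 0, -0.025], [0, 0, 0], 1], [[0, 0, -0.025], [0, 0, 0], 1], [[0, 0, -0.02], [0, 0, 0], 1], [[0, 0, -0.01], [0, 0, 0], 1], [[0, 0, 0], [0, 0, 0], 1]])

```text
clock: 20.53
tool_pos: [0.4247, -0.2053, 0.1547]
orientation: [-179.7, 0.0, -101.4]
force: [0.1, 0.3, -0.2]
opening: 0.0004
```

```bash
python3 st.py w10 s
```

```text
t 20.6333 gauge tcp mm [ -0.2 -64.9 152. ] ori [-1.7997e+02  2.0000e-02 -1.0147e+02] F gauge [ 0.65  0.   -0.13] open 0.00047218533999466374
```

View pics/w10.png

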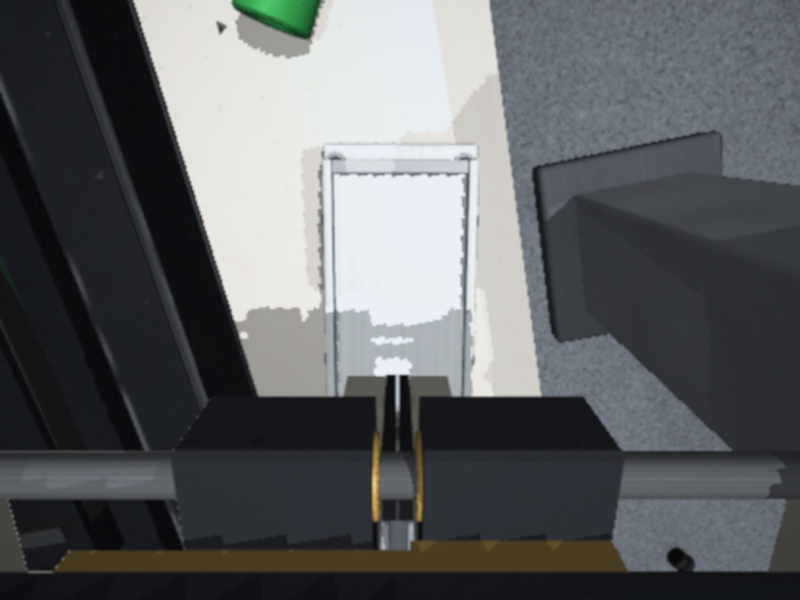

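View pics/w10s.png

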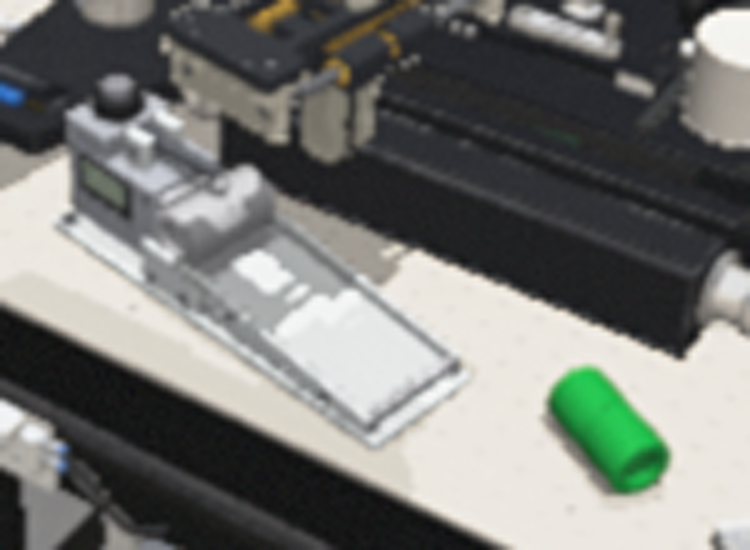

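Request:
servo_tool(rows=[[[-0.02, -0.001, 0], [0, 0, 0], 1], [[-0.03, 0, 0], [0, 0, 0], 1], [[-0.03, 0, 0], [0, 0, 0], 1], [[-0.03, 0, 0], [0, 0, 0], 1], [[-0.03, 0, 0], [0, 0, 0], 1], [[-0.027, 0, 0], [0, 0, 0], 1], [[-0.02, 0, 0], [0, 0, 0], 1], [[0, 0, 0.01], [0, 0, 0], 1], [[0, 0, 0.01], [0, 0, 0], 1], [[0, 0, 0.01], [0, 0, 0], 1], [[0, 0, 0], [0, 0, 0], 1], [[0, 0, 0], [0, 0, 0], 1]])

```text
clock: 21.63
tool_pos: [0.4605, -0.0219, 0.1209]
orientation: [179.8, -0.1, -101.4]
force: [-0.3, -0.7, 0.6]
opening: 0.0001
```

```bash
python3 st.py w11 s
```

```text
t 21.7333 gauge tcp mm [  0.2 122.2 122.1] ori [ 1.7998e+02 -2.0000e-02 -1.0145e+02] F gauge [ 0.44 -0.38  0.27] open 0.00048497125838404295
```

View pics/w11.png

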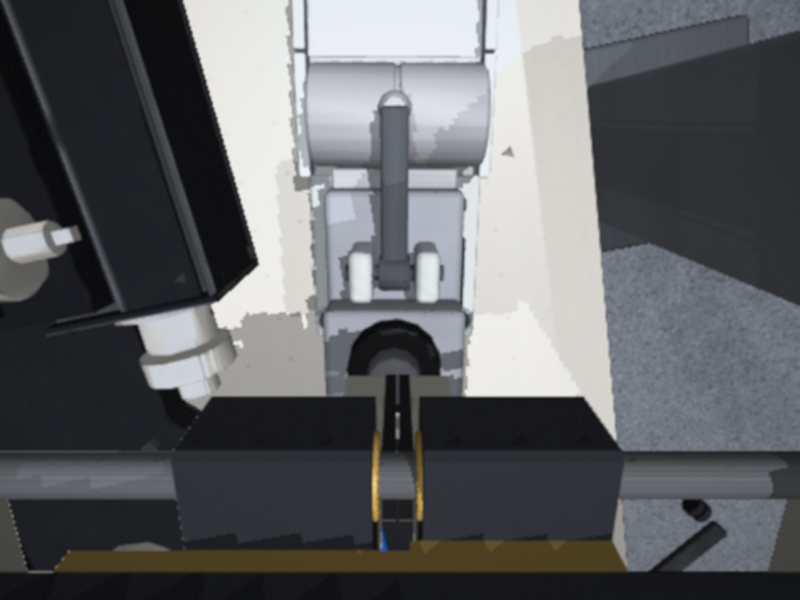

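View pics/w11s.png

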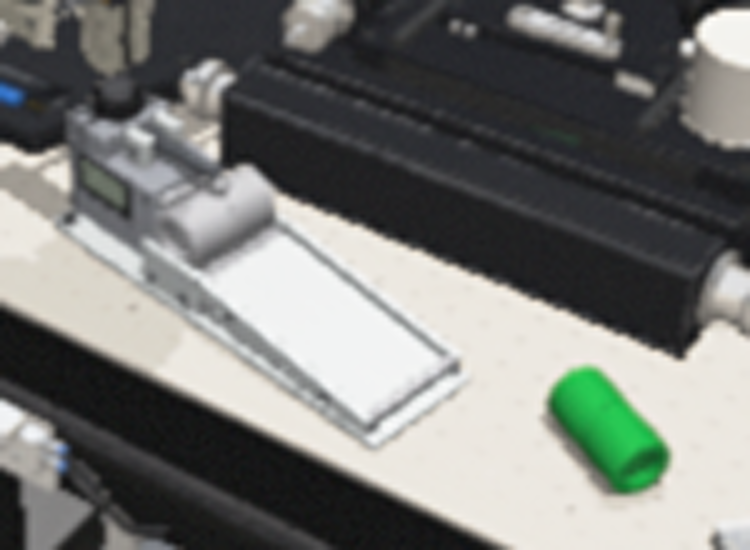

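Request:
servo_tool(rows=[[[0, -0.001, 0.004], [0, 0, 0], 1], [[0, 0, 0.004], [0, 0, 0], 1], [[0, 0, 0.003], [0, 0, 0], 1], [[0, 0, 0.001], [0, 0, 0], 1], [[0, 0, 0.001], [0, 0, 0], 1], [[0, 0, 0.001], [0, 0, 0], 1], [[0, 0, 0.001], [0, 0, 0], 1], [[0, 0, 0.001], [0, 0, 0], 1], [[0, 0, 0], [0, 0, 0], 1]])

```text
clock: 22.48
tool_pos: [0.4625, -0.0216, 0.1061]
orientation: [-180.0, 0.0, -101.4]
force: [0.4, -0.2, 1.8]
opening: 0.0006
```

```bash
python3 st.py
```

```text
t 22.4833 gauge tcp mm [  1.2 122.5 106.1] ori [-179.99    0.   -101.44] F gauge [ 0.48 -0.1   1.84] open 0.0006099051862531264
```

Request:
servo_tool(rows=[[[0, 0, 0.0007], [0, 0, 0], 1], [[0, 0, 0.0007], [0, 0, 0], 1], [[0, 0, 0], [0, 0, 0], 1]])

```text
clock: 22.73
tool_pos: [0.4625, -0.0216, 0.1048]
orientation: [-180.0, 0.0, -101.4]
force: [-0.7, 0.1, 2.4]
opening: 0.0003
```

```bash
python3 st.py
```

```text
t 22.7333 gauge tcp mm [  1.2 122.5 104.8] ori [-1.7999e+02  1.0000e-02 -1.0144e+02] F gauge [-0.66 -0.07  2.43] open 0.00026581706592600457
```

Spring contact is confirmed, so I press on to the hard stop.

Request:
servo_tool(rows=[[[0, 0, 0.0007], [0, 0, 0], 1], [[0, 0, 0.0007], [0, 0, 0], 1], [[0, 0, 0.0005], [0, 0, 0], 1], [[0, 0, 0], [0, 0, 0], 1]])

```text
clock: 23.07
tool_pos: [0.4625, -0.0216, 0.1028]
orientation: [-180.0, 0.0, -101.4]
force: [-0.9, 0.2, 2.7]
opening: 0.0001
```

Request:
servo_tool(rows=[[[0, 0, 0.0005], [0, 0, 0], 1], [[0, 0, 0.0003], [0, 0, 0], 1], [[0, 0, 0], [0, 0, 0], 1], [[0, 0, 0], [0, 0, 0], 1]])

```text
clock: 23.4
tool_pos: [0.4625, -0.0216, 0.1023]
orientation: [-180.0, 0.0, -101.4]
force: [-2.5, -0.2, 6.9]
opening: 0.0007
```

```bash
python3 st.py
```

```text
t 23.4 gauge tcp mm [  1.2 122.5 102.3] ori [-179.99    0.   -101.44] F gauge [-2.38 -0.71  6.9 ] open 0.0007303189317343455
```

Request:
servo_tool(rows=[[[0, 0, 0.0005], [0, 0, 0], 1], [[0, 0, 0.0005], [0, 0, 0], 1], [[0, 0, 0], [0, 0, 0], 1], [[0, 0, 0], [0, 0, 0], 1], [[0, 0, 0], [0, 0, 0], 1]])

```text
clock: 23.82
tool_pos: [0.4626, -0.0216, 0.102]
orientation: [-180.0, 0.0, -101.4]
force: [-5.5, 1.6, 15.5]
opening: 0.0004
```

```bash
python3 st.py w12 s
```

```text
t 23.9167 gauge tcp mm [  1.3 122.5 102. ] ori [-179.96    0.   -101.42] F gauge [-6.32  0.06 15.94] open 0.00022187616977513487
```

View pics/w12.png

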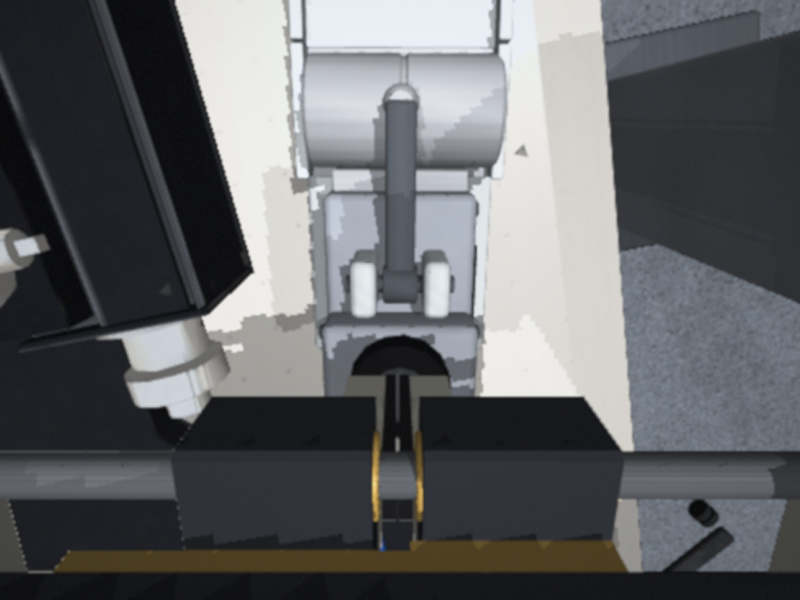

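View pics/w12s.png

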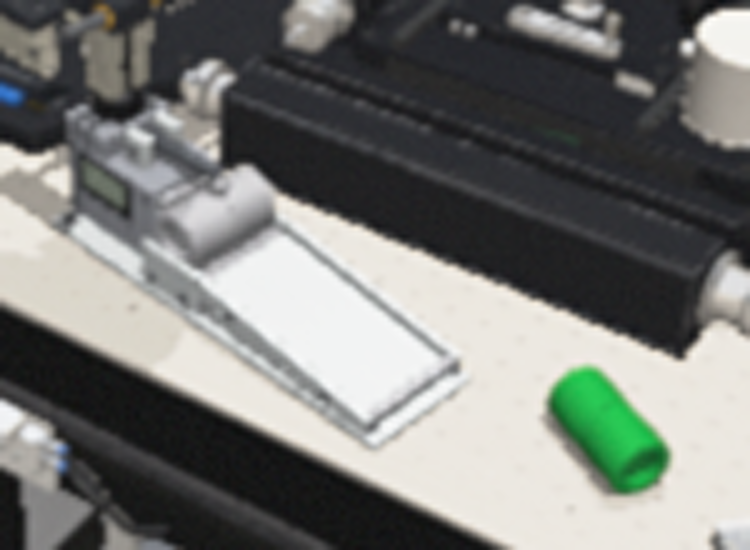

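Request:
servo_tool(rows=[[[0, 0, -0.001], [0, 0, 0], 1], [[0, 0, -0.001], [0, 0, 0], 1], [[0, 0, -0.002], [0, 0, 0], 1], [[0, 0, -0.002], [0, 0, 0], 1], [[0, 0, -0.003], [0, 0, 0], 1], [[0, 0, -0.006], [0, 0, 0], 1], [[0, 0, -0.015], [0, 0, 0], 1], [[0, 0, -0.025], [0, 0, 0], 1], [[0, 0, -0.025], [0, 0, 0], 1], [[0, 0, -0.02], [0, 0, 0], 1], [[0, 0, -0.01], [0, 0, 0], 1], [[0, 0, 0], [0, 0, 0], 1], [[0, 0, 0], [0, 0, 0], 1]])

```text
clock: 25.0
tool_pos: [0.4622, -0.0215, 0.2109]
orientation: [-180.0, 0.0, -101.5]
force: [0.5, -0.4, -0.2]
opening: 0.0004
```

```bash
python3 st.py w13 s; python3 - <<'E'
from h import *
im=optics.snapshot("top")[150:225,100:410,::-1]; cv2.imwrite("pics/top9.png",cv2.resize(im,None,fx=2.5,fy=2.5))
E
```

```text
t 25.1 gauge tcp mm [  0.3 122.1 209.8] ori [ 1.7989e+02 -4.0000e-02 -1.0146e+02] F gauge [-0.23 -0.07 -0.57] open 0.00020271547126815624
```

View pics/w13.png

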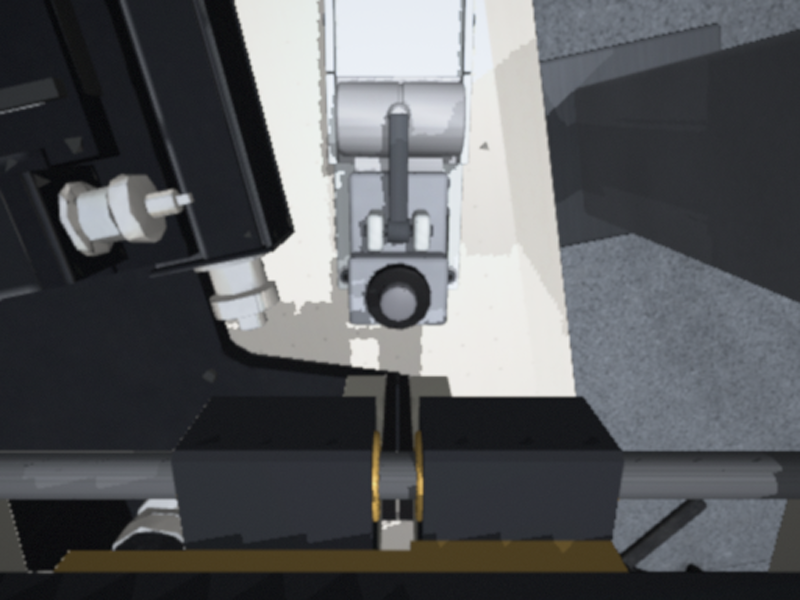

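View pics/w13s.png

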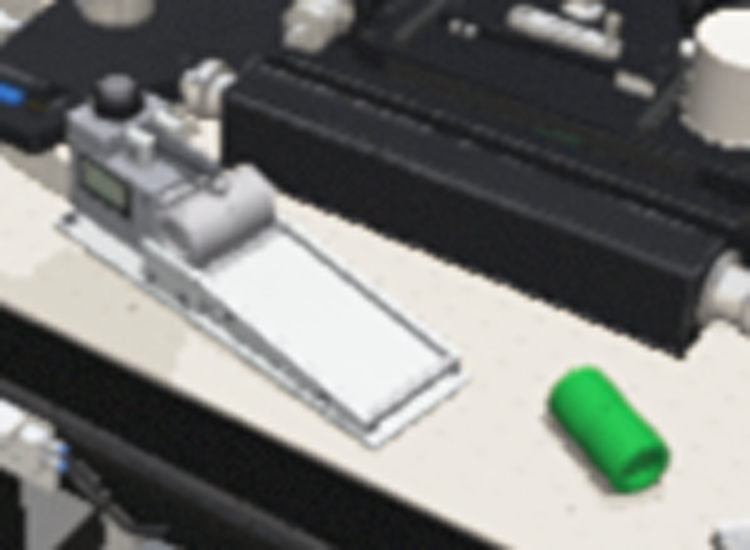

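View pics/top9.png

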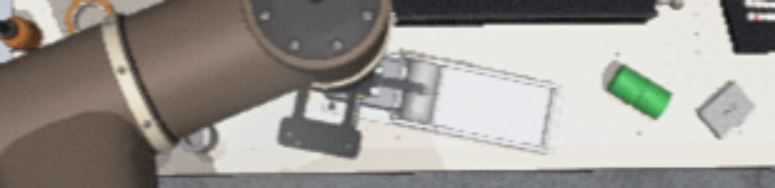

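```bash
python3 - <<'E'
from h import *
p=[.4365,-.1413,np.radians(-11.7)];c=dict(np.load("w13.npz"));a=np.linspace(0,6.28,400)
for y in (.026,.03):
    v=proj("",g2w(p,np.c_[0*a,y+.02*np.cos(a),.05+.02*np.sin(a)]),c)[:,1]*1.5625;print(y,v.min(),v.max())
print(proj("",g2w(p,[(0,.122,.108)]),c)*1.5625)
E
```

```text
0.026 72.59669221796261 148.2013402657747
0.03 80.46983548950033 155.41977218842942
[[397.92771651 304.3487676 ]]
```

Projecting the home position predicts edges at rows 80 and 155, and the picture shows 82 and 157, so the sleeve is home. The button is up and nothing is being touched, so I hand the job in.

```bash
python3 -c "
from plant import ctrl; print(ctrl.close_job())"
```

```text
the job is handed in; nothing more can be done
None
```

The sleeve is home against the stop under the sensing arm, the reading was taken after that, and the job is handed in at about 25 s of the 51 s allowed.

- **Push:** I pushed the steel sleeve up the ramp with two fingertips at about 10–15 mm/s. In the pictures taken on the way it stayed against the fingers and never ran back. At the stop the push force rose from about 2 N to about 6 N.
- **Button:** I backed the fingers off and checked that the sleeve stayed put. I then pressed the button with closed fingers, first meeting the spring and then a hard stop at z ≈ 102 mm, with about 16 N at the end. I then released it.

**Last checks:**
- The final wrist picture shows the sleeve's edges at rows 82 and 157; the home position predicts 80 and 155. That puts it within about 1 mm of home, with the ball of the sensing arm on top.
- The button looks up again and the robot touches nothing.
- The green cylinder and the needle box look unmoved.
- The jar was out of the last pictures, and the robot arm partly hid the standing sleeves. The gripper passed well above them only at about z 0.23 m.
- No check failed. "Fully down" for the button rests on the force and the 102 mm stop height, since the button's travel cannot be read directly.

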